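# Change the sample rack on the tube rocker and lock the toggle clamp

## Robot

A 6-joint arm with a two-finger parallel gripper is mounted at the origin on the work surface. World frame = base frame: x ahead of the robot, y to its left, z up, the work surface at z = 0. Lengths are in m, angles in degrees, forces in N, time in s.
With the tool pointing down it reaches from about 0.375 to 0.9 m from the base axis. Payload 3.1 kg.
Tool frame: the origin (TCP) lies at the very end of the fingers, on their centre line; the grasp point (between the pads) lies 19 mm behind it (bot.hold_point_z is the z of the grasp point in the tool frame, in m); z points along the fingers, y is the line along which they close (so a half turn about z gives the same grasp; the last joint's range is limited). The gripper opens to 87 mm and grips with 3 to 60 N. Pads are 19 mm wide; open, the fingers measure 117 mm over their backs; the gripper's body (75 mm by 190 mm) begins 51 mm behind the grasp point.
Start: joints at [63.627, 30.224, 82.088, -0, 67.689, -10.227], TCP at [0.174, 0.6, 0.223] pointing down, gripper open.
Joint ranges: [-176.69, 176.69], [-43.24, 126.21], [12.49, 139.97], [-82, 262], [0, 151.66], [-163.58, 163.58]. Speed limits (degrees/s): [159.86, 159.86, 180, 180, 180, 180].

## Interface

Orientations are given as a 3x3 rotation matrix whose columns are the frame's x, y, z axes.
In Python, from rig import bot, capture, camera_model gives the robot as it stands.
- The arm moves only by the tool apply_moves, never from a script. Its argument "plan" is text: rows parted by semicolons, each of 6 numbers parted by spaces: the shift along the tool's x, y, z in units of 0.05 m (1.0 is 0.05 m), then the turn, a rotation vector about the tool's x, y, z in units of 360 degrees (1.0 is 360 degrees). In form: dx dy dz ax ay az; .... A call has 1 to 10 rows; each row shifts and turns the commanded pose from where the row before left it, along the tool's axes as they then stand; what a row does not reach is not made up. A row lasts 1/12 s, in which the tool goes at most 41.7 mm and 7.16 degrees, less where a joint would pass 70% of its speed; a pose out of reach is approached as far as the arm can. A call with a number of a shift or a turn outside -1 to 1 is refused whole. A call with a gripper value outside its range is refused whole. "gripper" is the gripper command: -1 is shut, 1 is fully open, values between are in proportion, set as the call begins (left out, the last holds). The fingers move at their own pace and stop on an object; the grip force is fixed at half the most. Time passes only in rows, so rows that do not move let the fingers close. It gives the time, the measured TCP pose, the force, the opening and the grip force at its end, in the units of the state.
- bot.read_state(): the state, without advancing time (a new reading comes with each control period).
- capture(name): name is "side" or "top"; returns the picture (480x640x3 uint8, red, green, blue); there is no depth.
- camera_model(name): a dict with "vertical_fov" (degrees; the focal length in pixels is half the picture's height over the tangent of half this angle, whatever the lens; pixels are square), "cx", "cy" (the principal point, pixels), "dist" ([k1, k2, p1, p2, k3] as OpenCV has them; the pictures are not rectified), "position" and "rotation" of the camera in the world. Camera axes: x right, y down, z forward; pixel columns grow to the right and rows downward; lengths in m; the calibration is good to about 2 mm. A picture is of the moment at which its call begins. camera_model takes no time and is no camera call.
- bot.hand_in(): hands the job in; it is judged then, once.
The state is a dict: "time_s": time; "joint_positions": joint angles; "qvel": joint speeds; "tau": joint torques, N m; "position": TCP position; "tcp_rot": TCP orientation; "force": force on the tool from outside, world axes, zero at the start; "moment": the same for the moment, N m; "opening": opening from 0.0 (shut) to 1.0 (fully open); "grasp_force": force on a finger pad.
Only numpy, scipy, OpenCV 4.12 (cv2) and the standard library are available. Lean on these libraries where they do the work, as an engineer would, in place of code of your own. Each camera call takes 0.05 s, during which the arm holds its last target. There are 200 camera calls.

## Task

The rack of red-capped tubes has finished mixing: lift it off the rocker's sloping platform and stand it upright in the steel tray. Then set the blue-capped rack in its place, flat on the sloping plate, against the two lower tabs and between the end stops, and push the clamp's red handle all the way down over centre so that the rubber pad holds the rack by itself. Do not tip a rack over, and leave everything else on the bench where it is.

Things in the scene. Friction and masses are not known exactly. Their poses are not given: they have to be found in the camera images.
- rocker: Tube rocker, fixed: white base 150 x 270 x 46 mm, blue panel towards the robot; above it an aluminium platform, 150 x 300 mm, parked at a slope of 28 degrees (0.489 rad) with its low edge towards the robot. Origin: under the middle of the base, on the bench; x away from the panel, y left along the platform, z up. Middle of the platform's top face: 104 mm above the origin.
- seat (a point): Point of the sloping plate under the middle of a well placed rack. Axes: x up the slope, y along the platform towards the clamp, z square off the plate. In this frame (mm): plate z = 0, x -40 to 110, y -98 to 202. Lower tabs, 24 high, inner faces at x = -18, y 40 to 76 and -76 to -40, free between. End stops, 14 high, inner faces at y = 85 and -85. Friction 0.5 to 0.7: a rack stays where it is set.
- clamp_pivot (a point): Hinge of the steel clamp's arm, at (0, 122, 70) mm of the seat frame, on a riser 44 mm wide, 48 high, y 107 to 197. Axes as at the seat. Open at the start: arm upright, at most 80 mm above this point, over y = 95 to 155, clear of a rack lowered along the seat's z. Closed, the arm lies along -y over the rack's end block, pad at y = 67. All moves in the seat's plane x = 0.
- handle_grip (a point): Point on the axis of the handle's red grip, 28 mm from its free end. Grip: round, 19 mm thick, 82 mm long. Axes: x along the hinge, y to the free end, z its upper side when closed. In the seat frame it runs in the plane x = 0 through (y, z mm; handle's slope, degrees): open (185, 191; 71), (200, 188; 63), (212, 183; 55), (221, 177; 48), (227, 171; 41), (231, 163; 35), (233, 154; 29).
- grip_closed (a point): Where the point handle_grip lies once the clamp is locked, handle parallel to the plate: seat frame (0, 238, 96) mm. Fixed to the platform, axes as at the seat. The last part of handle_grip's way: (233, 154; 29), (234, 138; 20), (236, 125; 14), dead centre (237, 107; 5), closed (238, 96; 0). Nothing is under the handle there for 60 mm.
- clamp_handle (a joint): Angle of the handle against the clamp arm (rad): 0 fully open, as at the start; dead centre at about 2.60; 2.68 closed against its stop. Four-bar toggle: the arm comes down as the handle goes down, the pad meets the rack just before the end; past dead centre it stays locked by itself. Pushing the grip takes 2 to 3 N, rising to about 6 N; it stays where it is left.
- clamp_pad: Black rubber pad under the clamp arm's spindle, 20 mm across, 10 mm high; origin: middle of its pressing face. Locked, it is squeezed about 3 mm and presses with about 20 N on top of the rack's end block (58 mm above the plate).
- rack_red: Sample rack with five RED-capped tubes, in the seat on the platform at the start. Whitish block 36 x 160 x 58 mm, solid end blocks 26 mm long; tubes fixed in it in one row, caps up to 88 mm. 0.18 to 0.36 kg, mass centre 31 mm up. Origin: middle of the underside; x across (36 mm), y along (160 mm), z up. Same either way round. Grip it across its 36 mm, in the upper half.
- rack_blue: The same rack with BLUE caps: 36 x 160 x 58 mm, 88 mm to the caps; origin and axes as for the red one. Stands on the bench at the start.
- tray: Open steel tray, fixed on the bench: 100 x 220 mm outside, 18 mm high, walls and floor 4 mm. Origin: middle of its underside; x across (100 mm), y along (220 mm), z up.
- marker: Bystander: black and blue marker pen lying on the bench, 110 mm long, 14 mm thick. Origin: middle of its underside.
- specimen_pot: Bystander: specimen jar with a yellow cap, 60 mm across, 75 mm high. Origin: middle of its underside.
- timer: Bystander: flat white bench timer, 65 x 65 x 20 mm. Origin: middle of its underside.
Mind the look-alikes: they are no part of the job. Several things look just like the tray: the one meant starts farthest from the robot's base. Leave any purple look-alike of the rack_red alone.

How it is judged (in metres and radians):
On the way, in this order (a step that is already met when the one before it is completed fails the run):
1. the red-capped rack stands upright in the steel tray (x of rack_red in the frame of tray between -0.04 and 0.04 m and y of rack_red in the frame of tray between -0.05 and 0.05 m and z of rack_red in the frame of tray below 0.009 m and angle between rack_red's own z axis and vertical below 0.08 rad), for 0.3 s.
2. the blue-capped rack stands in its place on the platform, flat on the plate and against the lower tabs (x of rack_blue in the frame of seat between -0.004 and 0.006 m and y of rack_blue in the frame of seat between -0.0085 and 0.0085 m and z of rack_blue in the frame of seat between -0.004 and 0.004 m and angle between the z axis of rack_blue and the z axis of seat, either way round below 0.06 rad and angle between the y axis of rack_blue and the y axis of seat, either way round below 0.08 rad), for 0.3 s.
At the end, for the whole second after the job is handed in: Red rack upright on the tray floor; blue rack flat on the sloping plate (0.06 rad), within 6 mm of the lower tabs and between the end stops; clamp handle past dead centre (above 2.63 rad) with the pad pressing on the blue rack with over 10 N; racks at rest, nothing held (all of step 1 and all of step 2 and value of joint clamp_handle above 2.63 rad and contact force between clamp_pad and rack_blue above 10 N and linear speed of each of rack_red, rack_blue below 0.02 m/s); the robot touches nothing.
It fails at once if a rack is tipped over (more than 57 degrees from upright) (angle between any of rack_red, rack_blue's own z axis and vertical above 1 rad).
It fails at once if a bystander is moved by more than 30 mm (distance of any of marker, specimen_pot, timer from where it was at the start of the episode above 0.03 m).
It also fails if it takes over 72 s, if anything falls off the work surface, if the arm or the gripper's body presses on something with over 40 N, if the wrist force passes 120 N, or if a joint passes its speed limit or range.

## Working session

There is one attempt and no reset: what is moved stays moved. The work goes in short steps, Python scripts to look and compute and a tool call to move; the robot and the scene stay as the last step left them, time stands still between calls to the robot, and variables do not carry over. Pictures are saved under pics/ and viewed, at most 10 in all, crops included, and the job is handed in when it is done.

Besides the shell and the picture viewer there is one more tool, called after "Emit:" as name(argument=value, ...), one argument or row to a line, values as JSON. apply_moves: Moves the arm, as the interface text tells. Its arguments: {"type":"object","properties":{"plan":{"type":"string"},"gripper":{"type":"number"}},"required":["plan"]}

```bash
ls; mkdir -p pics; python3 - <<'E'
from rig import bot,capture,camera_model
import cv2
for n in("top","side"):
    cv2.imwrite(f"pics/{n}0.png",capture(n)[:,:,::-1]); print(n,camera_model(n))
print(bot.read_state())
E
```

```text
pics
top {'vertical_fov': 53.7268430837985, 'cx': 323.21442453178605, 'cy': 235.7650931584675, 'dist': array([-0.12936319,  0.        ,  0.        ,  0.        ,  0.        ]), 'position': array([0.26840925, 0.01265227, 1.11515345]), 'rotation': array([[-2.44106875e-02, -9.81079437e-01,  1.92060557e-01],
       [-9.99691724e-01,  2.48274226e-02, -2.36844568e-04],
       [-4.53600526e-03, -1.92007130e-01, -9.81383048e-01]])}
side {'vertical_fov': 54.01738638240314, 'cx': 316.5896725939704, 'cy': 244.65564882468578, 'dist': array([-0.07739925,  0.        ,  0.        ,  0.        ,  0.        ]), 'position': array([0.26232622, 0.65090511, 0.90288891]), 'rotation': array([[-0.96032868, -0.21550932,  0.17698744],
       [-0.2786457 ,  0.71605237, -0.64001999],
       [ 0.011198  , -0.66394634, -0.74769637]])}
{'time_s': 0.1, 'joint_positions': array([ 6.36279804e+01,  3.02728302e+01,  8.21481486e+01,  9.15861100e-04,
        6.76894395e+01, -1.02267093e+01]), 'qvel': array([ 0.05426205, -0.09496097, -0.10940068, -0.05596885, -0.09017696,
        0.04742194]), 'tau': array([ 1.77210090e-04, -4.40984166e+01, -1.77149856e+01,  6.34724647e-02,
        5.33563877e-02, -5.64312654e-05]), 'position': array([0.17346472, 0.59977022, 0.22168314]), 'tcp_rot': array([[-9.60557703e-01,  2.78079383e-01, -8.69289754e-04],
       [ 2.78080513e-01,  9.60556229e-01, -1.72003039e-03],
       [ 3.56696698e-04, -1.89392098e-03, -9.99998143e-01]]), 'force': array([0.37950997, 0.46586717, 0.13146547]), 'moment': array([ 0.00385867, -0.04667346,  0.02232018]), 'grasp_force': 0.0, 'opening': 0.9994447598118201}
```

View pics/top0.png

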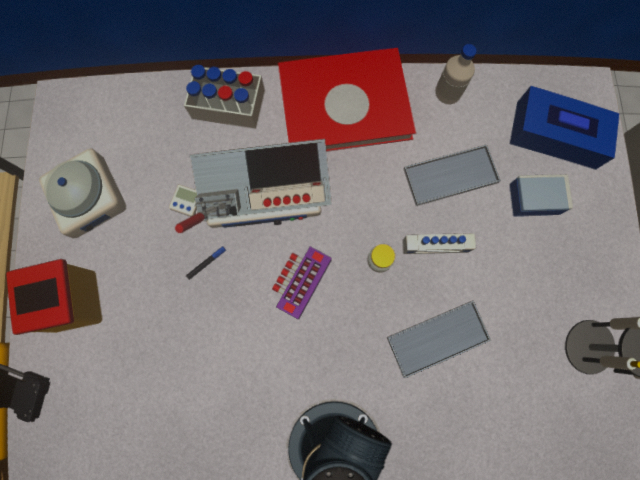

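View pics/side0.png

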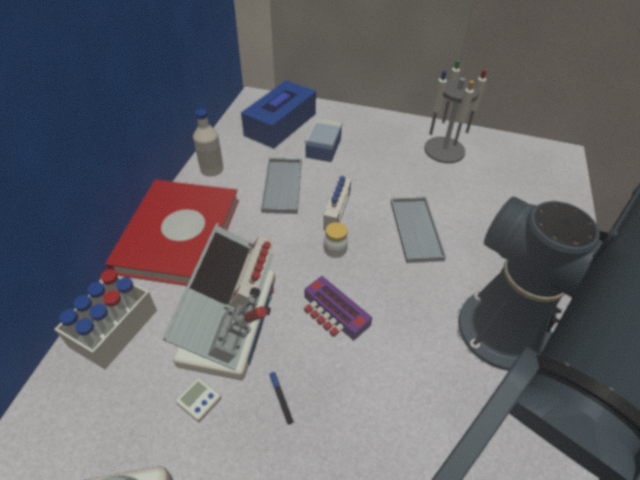

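```bash
python3 - <<'E'
import cv2,numpy as np
t=cv2.imread("pics/top0.png");s=cv2.imread("pics/side0.png")
def crop(im,x0,x1,y0,y1,k,st=20):
    c=cv2.resize(im[y0:y1,x0:x1],None,fx=k,fy=k,interpolation=cv2.INTER_CUBIC)
    for x in range(-(-x0//st)*st,x1,st):
        cv2.line(c,((x-x0)*k,0),((x-x0)*k,8),(0,255,0),1);cv2.putText(c,str(x),((x-x0)*k,20),0,.4,(0,255,0),1)
    for y in range(-(-y0//st)*st,y1,st):
        cv2.line(c,(0,(y-y0)*k),(8,(y-y0)*k),(0,255,0),1);cv2.putText(c,str(y),(10,(y-y0)*k),0,.4,(0,255,0),1)
    return c
cv2.imwrite("pics/a.png",crop(t,182,340,132,240,5))
cv2.imwrite("pics/b.png",crop(t,365,505,140,258,5))
cv2.imwrite("pics/c.png",crop(s,160,360,150,380,3)[:600] if 0 else cv2.resize(crop(s,160,360,150,380,4),None,fx=.65,fy=.65,interpolation=cv2.INTER_AREA))
E
```

```text
(no output)
```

View pics/a.png

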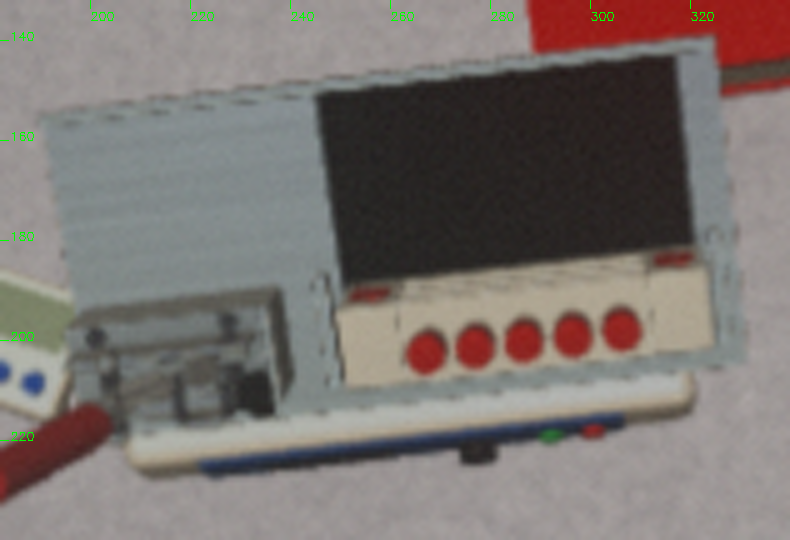

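View pics/b.png

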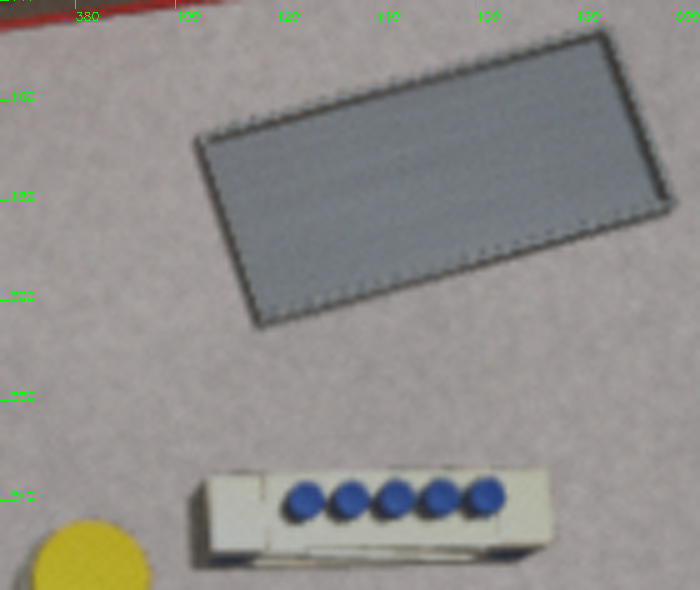

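View pics/c.png

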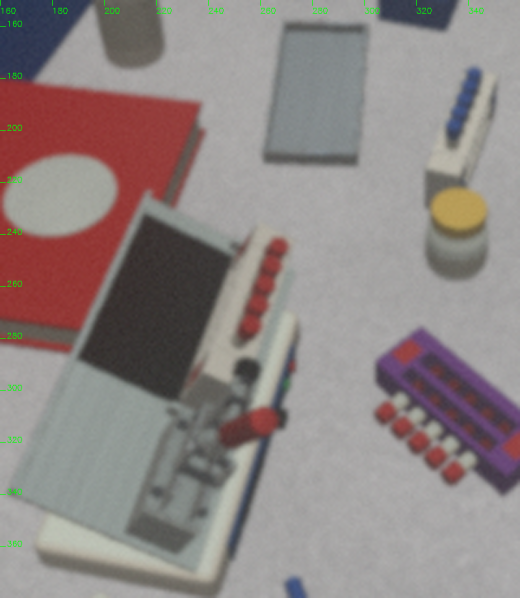

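```bash
cat > h.py <<'E'
import numpy as np, cv2
from scipy.optimize import least_squares
from scipy.spatial.transform import Rotation as R
from rig import bot,capture,camera_model
CM={n:camera_model(n) for n in("top","side")}
def proj(n,P):
    c=CM[n]; f=240/np.tan(np.radians(c["vertical_fov"]/2)); K=np.array([[f,0,c["cx"]],[0,f,c["cy"]],[0,0,1]])
    Rt=c["rotation"].T
    return cv2.projectPoints(np.atleast_2d(P).astype(float),cv2.Rodrigues(Rt)[0],-Rt@c["position"],K,np.array(c["dist"]))[0][:,0]
def rz(a): return R.from_euler("z",a).as_matrix()
TILT=R.from_euler("y",-28,degrees=True).as_matrix()   # x axis up, z back
def upright(q): return rz(q[2]),np.array([q[0],q[1],0])
def seat(q):   # q = rocker x,y,yaw
    A=rz(q[2]); S=A@TILT
    return S,np.array([q[0],q[1],0])+A@[0,0,.104]-S@[.035,.052,0]
def fit(frame,obs,q0):
    def res(q):
        S,o=frame(q)
        return np.concatenate([(proj(n,o+S@(np.array(p)/1000))[0]-uv) for n,p,uv in obs])
    r=least_squares(res,q0,loss="soft_l1",x_scale=[.01,.01,.01]); return r.x,res(r.x).reshape(-1,2)
def state():
    s=bot.read_state(); return s,s["position"],s["tcp_rot"]
def go(T,Rt=None):
    "print rotvec (turn units, tool axes) and shift (0.05 m units, axes after the turn)"
    s,p,r=state(); Rt=r if Rt is None else Rt
    w=R.from_matrix(r.T@Rt).as_rotvec(degrees=True)/360; d=Rt.T@(np.array(T)-p)/.05
    print("t",round(s["time_s"],2),"pos",p.round(4),"turn",w.round(4),"rows>=",np.ceil(np.linalg.norm(w)*360/7.1),"shift",d.round(3),"rows>=",np.ceil(np.linalg.norm(d)/.82))
E
cat > fit0.py <<'E'
from h import *
a=lambda x,y:(x/5+182,y/5+132); b=lambda x,y:(x/5+365,y/5+140); c=lambda x,y:(x/2.6+160,y/2.6+150)
t,s="top","side"
np.set_printoptions(suppress=True,precision=2)
sx=[(t,(110,202,0),a(40,112)),(t,(110,-98,0),a(715,38)),(t,(-40,-98,0),a(743,362)),
(s,(110,-98,0),c(148,190)),(s,(110,202,0),c(10,495)),(s,(-40,202,0),c(200,570))]
q,e=fit(seat,sx,[.6,.1,0]);print("rocker",q.round(4));print(e)
rk=[(t,(0,0,88),a(523,339)),(t,(-18,-80,58),a(715,347)),(t,(-18,80,58),a(343,388)),(t,(18,80,58),a(333,306)),(t,(18,-80,58),a(708,263)),(s,(0,0,88),c(265,285))]
q2,e=fit(seat,rk,q);print("from red rack",q2.round(4));print(e)
tr=[(t,(50,110,18),b(197,138)),(t,(50,-110,18),b(603,32)),(t,(-50,-110,18),b(672,208)),(t,(-50,110,18),b(257,326)),
(s,(50,110,18),c(263,160)),(s,(50,-110,18),c(285,22)),(s,(-50,-110,18),c(367,25)),(s,(-50,110,18),c(358,164))]
q,e=fit(upright,tr,[.6,-.3,0]);print("tray",q.round(4));print(e)
bl=[(t,(18,80,58),b(208,475)),(t,(18,-80,58),b(550,468)),(t,(-18,-80,58),b(553,543)),(t,(-18,80,58),b(210,553)),(t,(-18,80,0),b(195,568)),(t,(0,0,88),b(396,499)),
(s,(18,80,58),c(428,165)),(s,(-18,80,58),c(463,170)),(s,(-18,-80,58),c(497,75)),(s,(0,0,88),c(461,103))]
q,e=fit(upright,bl,[.5,-.2,0]);print("blue",q.round(4));print(e)
E
python3 fit0.py
```

```text
rocker [0.6  0.15 0.09]
[[-0.19  0.28]
 [-0.17 -0.56]
 [ 0.9   0.66]
 [-0.23  1.36]
 [ 0.05 -1.78]
 [-0.21  0.52]]
from red rack [0.6  0.15 0.09]
[[-0.22  0.26]
 [-0.23 -0.29]
 [ 0.23 -0.3 ]
 [-0.16 -0.23]
 [-0.51  0.1 ]
 [ 0.81 -1.28]]
tray [ 0.63 -0.3   0.25]
[[-1.69 -0.52]
 [-0.15 -1.4 ]
 [-0.12  0.25]
 [-0.91 -0.01]
 [ 0.39 -2.19]
 [-0.1  -0.04]
 [ 1.56 -0.34]
 [ 0.94 -2.69]]
blue [ 0.45 -0.26 -0.  ]
[[-0.36 -0.17]
 [-0.14 -0.49]
 [ 0.57 -0.08]
 [ 0.15 -0.2 ]
 [-0.96  0.73]
 [ 0.38 -0.54]
 [-0.48  0.88]
 [-0.26  1.86]
 [ 1.14 -0.97]
 [ 1.99 -2.77]]
```

```bash
sed -i 's/precision=2/precision=4/; s/print(e)/print(end="")/g' fit0.py; cat >> fit0.py <<'E'
print("top only:")
for f,o,g in((seat,sx,[.6,.15,.09]),(seat,rk,[.6,.15,.09]),(upright,tr,[.63,-.3,.25]),(upright,bl,[.45,-.26,0])):
    q,e=fit(f,[k for k in o if k[0]==t],g);print(q,abs(e).max().round(2))
S,o=seat(fit(seat,rk[:5],[.6,.15,.09])[0]); print("seat",o,S)
T=np.column_stack([S[:,1],S[:,0],-S[:,2]])
go(o+S@[0,0,.20],T)
E
python3 fit0.py
```

```text
rocker [0.5966 0.1471 0.0893]
from red rack [0.5992 0.1452 0.0871]
tray [ 0.6282 -0.3049  0.2526]
blue [ 0.4547 -0.257  -0.    ]
top only:
[0.5971 0.1476 0.085 ] 0.76
[0.599  0.1448 0.088 ] 0.41
[ 0.6274 -0.3066  0.2544] 1.15
[ 0.4543 -0.2571 -0.0055] 0.98
seat [0.5727 0.0903 0.0876] [[ 0.8795 -0.0879 -0.4677]
 [ 0.0776  0.9961 -0.0413]
 [ 0.4695  0.      0.8829]]
t 0.1 pos [0.1735 0.5998 0.2217] turn [-0.0684 -0.0465  0.1872] rows>= 11.0 shift [-10.852   4.974   1.682] rows>= 15.0
```

Emit:
apply_moves(
  plan="0 0 -0.7 0 0 0; 0 0 -0.7 0 0 0; 0 0 -0.7 0 0 0; 0 0 -0.7 0 0 0; 0 0 -0.7 0 0 0; 0 0 0 -0.0062 -0.0042 0.017; 0 0 0 -0.0062 -0.0042 0.017; 0 0 0 -0.0062 -0.0042 0.017; 0 0 0 -0.0062 -0.0042 0.017; 0 0 0 -0.0062 -0.0042 0.017",
  gripper=1,
)

```text
time_s: 0.93
position: [0.1738, 0.5998, 0.3973]
tcp_rot: [[-0.671, 0.71, 0.212], [0.737, 0.669, 0.095], [-0.074, 0.22, -0.973]]
force: [-0.3, 0.3, 0.6]
opening: 1.001
grasp_force: 0.0
```

Emit:
apply_moves(
  plan="0 0 0 -0.0062 -0.0042 0.017; 0 0 0 -0.0062 -0.0042 0.017; 0 0 0 -0.0062 -0.0042 0.017; 0 0 0 -0.0062 -0.0042 0.017; 0 0 0 -0.0062 -0.0042 0.017; 0 0 0 -0.0062 -0.0042 0.017; 0 0 0 0 0 0",
)

```text
time_s: 1.52
position: [0.1722, 0.6003, 0.3958]
tcp_rot: [[-0.09, 0.88, 0.466], [0.996, 0.079, 0.042], [-0.0, 0.468, -0.884]]
force: [-0.9, -0.3, -0.1]
opening: 0.999
grasp_force: 0.0
```

```bash
cat >> h.py <<'E'
QRED=(.599,.1448,.088); QPL=(.598,.1460,.0875); QTR=(.628,-.3057,.2535); QBL=(.4545,-.257,-.003)
def tool(S): return np.column_stack([S[:,1],S[:,0],-S[:,2]])
def at(frame,q,p,prt=True):
    S,o=frame(q); go(o+S@(np.array(p)/1000),tool(S))
E
python3 -c "
from h import *
at(seat,QRED,(0,0,200)); at(seat,QRED,(0,0,26))"
```

```text
t 1.52 pos [0.1722 0.6003 0.3958] turn [-0.0003 -0.0001  0.0003] rows>= 1.0 shift [-10.865   3.361   4.769] rows>= 16.0
t 1.52 pos [0.1722 0.6003 0.3958] turn [-0.0003 -0.0001  0.0003] rows>= 1.0 shift [-10.865   3.361   8.249] rows>= 18.0
```

Emit:
apply_moves(
  plan="-0.724 0.224 0 0 0 0; -0.724 0.224 0 0 0 0; -0.724 0.224 0 0 0 0; -0.724 0.224 0 0 0 0; -0.724 0.224 0 0 0 0; -0.724 0.224 0 0 0 0; -0.724 0.224 0 0 0 0; -0.724 0.224 0 0 0 0; -0.724 0.224 0 0 0 0; -0.724 0.224 0 0 0 0",
)

```text
time_s: 2.35
position: [0.3043, 0.247, 0.4495]
tcp_rot: [[-0.094, 0.879, 0.467], [0.996, 0.082, 0.045], [0.001, 0.469, -0.883]]
force: [0.3, -0.7, 0.0]
opening: 1.001
grasp_force: 0.0
```

Emit:
apply_moves(
  plan="-0.724 0.224 0 0 0 0; -0.724 0.224 0 0 0 0; -0.724 0.224 0 0 0 0; -0.724 0.224 0 0 0 0; -0.724 0.224 0 0 0 0; 0 0 0.8 0 0 0; 0 0 0.8 0 0 0; 0 0 0.8 0 0 0; 0 0 0.8 0 0 0; 0 0 0 0 0 0",
)

```text
time_s: 3.18
position: [0.4423, 0.0814, 0.3253]
tcp_rot: [[-0.089, 0.887, 0.452], [0.996, 0.078, 0.045], [0.005, 0.454, -0.891]]
force: [-1.9, 0.5, -0.6]
opening: 1.004
grasp_force: 0.0
```

```bash
python3 -c "
from h import *
at(seat,QRED,(0,0,26))"
```

```text
t 3.18 pos [0.4423 0.0814 0.3253] turn [-0.0027 -0.0008 -0.0001] rows>= 1.0 shift [-0.052  0.078  4.906] rows>= 6.0
```

Emit:
apply_moves(
  plan="0 0 0.7 0 0 0; 0 0 0.7 0 0 0; 0 0 0 0 0 0; 0 0 0 0 0 0",
)

```text
time_s: 3.52
position: [0.476, 0.0853, 0.2705]
tcp_rot: [[-0.091, 0.882, 0.463], [0.996, 0.079, 0.045], [0.003, 0.465, -0.885]]
force: [-1.2, 0.2, 1.2]
opening: 1.004
grasp_force: 0.0
```

```bash
python3 -c "
from h import *
at(seat,QRED,(0,0,26))"
```

```text
t 3.52 pos [0.476  0.0853 0.2705] turn [-0.0008 -0.0006  0.0002] rows>= 1.0 shift [-0.071 -0.007  3.62 ] rows>= 5.0
```

Emit:
apply_moves(
  plan="-0.07 0 0.6 0 0 0; 0 0 0.6 0 0 0; 0 0 0.6 0 0 0; 0 0 0.6 0 0 0; 0 0 0.6 0 0 0; 0 0 0.3 0 0 0; 0 0 0.2 0 0 0; 0 0 0 0 0 0; 0 0 0 0 0 0; 0 0 0 0 0 0",
)

```text
time_s: 4.35
position: [0.5592, 0.0896, 0.1195]
tcp_rot: [[-0.09, 0.878, 0.47], [0.996, 0.079, 0.044], [0.002, 0.472, -0.882]]
force: [-0.0, 0.2, -0.4]
opening: 1.003
grasp_force: 0.0
```

```bash
python3 -c "
from h import *
at(seat,QRED,(0,0,26))"
```

```text
t 4.35 pos [0.5592 0.0896 0.1195] turn [ 0.0005 -0.0004  0.0002] rows>= 1.0 shift [-0.01  -0.06   0.172] rows>= 1.0
```

Emit:
apply_moves(
  plan="0 -0.05 0.15 0 0 0; 0 0 0 0 0 0",
)

```text
time_s: 4.52
position: [0.5599, 0.0897, 0.1105]
tcp_rot: [[-0.089, 0.879, 0.468], [0.996, 0.078, 0.044], [0.002, 0.47, -0.882]]
force: [-0.1, 0.5, 0.3]
opening: 1.004
grasp_force: 0.0
```

Emit:
apply_moves(
  plan="0 0 0 0 0 0; 0 0 0 0 0 0; 0 0 0 0 0 0; 0 0 0 0 0 0; 0 0 0 0 0 0; 0 0 0 0 0 0; 0 0 0 0 0 0; 0 0 0 0 0 0",
  gripper=-1,
)

```text
time_s: 5.18
position: [0.5595, 0.0896, 0.1088]
tcp_rot: [[-0.089, 0.88, 0.466], [0.996, 0.078, 0.044], [0.002, 0.468, -0.884]]
force: [0.2, 0.9, 0.1]
opening: 0.479
grasp_force: 0.0
```

```bash
python3 -c "
from h import *
at(seat,QRED,(0,0,26));print(bot.read_state()['opening']*87)"
```

```text
t 5.18 pos [0.5595 0.0896 0.1088] turn [-0.0003 -0.0004  0.    ] rows>= 1.0 shift [-0.009  0.034 -0.02 ] rows>= 1.0
41.67109482077343
```

Emit:
apply_moves(
  plan="0 0 0 0 0 0; 0 0 0 0 0 0; 0 0 0 0 0 0; 0 0 0 0 0 0",
)

```text
time_s: 5.52
position: [0.561, 0.0896, 0.1097]
tcp_rot: [[-0.09, 0.879, 0.468], [0.996, 0.078, 0.044], [0.002, 0.47, -0.883]]
force: [4.1, 2.2, 1.4]
opening: 0.414
grasp_force: 30.0
```

```bash
python3 -c "
from h import *
at(seat,QRED,(0,0,26));print(bot.read_state()['opening']*87)"
```

```text
t 5.52 pos [0.561  0.0896 0.1097] turn [ 0.0001 -0.0004  0.0001] rows>= 1.0 shift [-0.007  0.    -0.019] rows>= 1.0
36.0138024408049
```

Emit:
apply_moves(
  plan="0 0 -0.2 0 0 0; 0 0 -0.5 0 0 0; 0 0 -0.7 0 0 0; 0 0 -0.7 0 0 0; 0 0 -0.7 0 0 0; 0 0 -0.7 0 0 0; 0 0 -0.5 0 0 0; 0 0 -0.2 0 0 0; 0 0 0 0 0 0",
)

```text
time_s: 6.27
position: [0.4659, 0.0816, 0.2847]
tcp_rot: [[-0.091, 0.879, 0.468], [0.996, 0.078, 0.047], [0.005, 0.47, -0.883]]
force: [0.3, 0.9, -1.9]
opening: 0.411
grasp_force: 30.0
```

```bash
python3 -c "
from h import *
at(upright,QTR,(0,0,150));print(bot.read_state()['opening']*87)"
```

```text
t 6.27 pos [0.4659 0.0816 0.2847] turn [ 0.0777  0.0055 -0.0255] rows>= 5.0 shift [-8.311  1.197  2.695] rows>= 11.0
35.720645634548504
```

Emit:
apply_moves(
  plan="0 0 0 0.013 0.0009 -0.0043; 0 0 0 0.013 0.0009 -0.0043; 0 0 0 0.013 0.0009 -0.0043; 0 0 0 0.013 0.0009 -0.0043; 0 0 0 0.013 0.0009 -0.0043; 0 0 0 0.013 0.0009 -0.0043; -0.3 0.05 0 0 0 0; -0.6 0.09 0 0 0 0; -0.7 0.1 0 0 0 0; -0.7 0.1 0 0 0 0",
)

```text
time_s: 7.1
position: [0.5127, -0.0259, 0.2811]
tcp_rot: [[-0.254, 0.967, -0.007], [0.967, 0.254, 0.0], [0.002, -0.007, -1.0]]
force: [1.3, 1.0, -2.6]
opening: 0.412
grasp_force: 30.0
```

Emit:
apply_moves(
  plan="-0.7 0.1 0 0 0 0; -0.7 0.1 0 0 0 0; -0.7 0.1 0 0 0 0; -0.7 0.1 0 0 0 0; -0.7 0.1 0 0 0 0; -0.7 0.1 0 0 0 0; -0.7 0.1 0.2 0 0 0; -0.6 0.09 0.3 0 0 0; -0.3 0.05 0.3 0 0 0; 0 0 0 0 0 0",
)

```text
time_s: 7.93
position: [0.6253, -0.2983, 0.2359]
tcp_rot: [[-0.249, 0.969, -0.01], [0.969, 0.249, 0.003], [0.006, -0.009, -1.0]]
force: [-0.1, 0.1, -3.0]
opening: 0.41
grasp_force: 30.0
```

```bash
python3 -c "
from h import *
at(upright,QTR,(0,0,4+25));print(bot.read_state()['opening']*87)"
```

```text
t 7.93 pos [ 0.6253 -0.2983  0.2359] turn [-0.0015 -0.0009 -0.0003] rows>= 1.0 shift [-0.157  0.014  4.139] rows>= 6.0
35.70253268681428
```

Emit:
apply_moves(
  plan="-0.1 0 0.4 0 0 0; -0.05 0 0.6 0 0 0; 0 0 0.6 0 0 0; 0 0 0.6 0 0 0; 0 0 0.6 0 0 0; 0 0 0.5 0 0 0; 0 0 0.4 0 0 0; 0 0 0.2 0 0 0; 0 0 0 0 0 0; 0 0 0 0 0 0",
)

```text
time_s: 8.77
position: [0.6283, -0.3023, 0.0482]
tcp_rot: [[-0.253, 0.968, -0.003], [0.968, 0.253, 0.0], [0.001, -0.003, -1.0]]
force: [-0.3, -0.5, -1.4]
opening: 0.412
grasp_force: 30.0
```

```bash
python3 -c "
from h import *
at(upright,QTR,(0,0,4+25));print(bot.read_state()['force'])"
```

```text
t 8.77 pos [ 0.6283 -0.3023  0.0482] turn [-0.0005 -0.0001  0.0003] rows>= 1.0 shift [-0.064 -0.022  0.385] rows>= 1.0
[-0.2618982  -0.51749951 -1.43646076]
```

Emit:
apply_moves(
  plan="-0.05 0 0.12 0 0 0; 0 0 0.1 0 0 0; 0 0 0.05 0 0 0; 0 0 0 0 0 0; 0 0 0 0 0 0; 0 0 0 0 0 0",
)

```text
time_s: 9.27
position: [0.6295, -0.3057, 0.0361]
tcp_rot: [[-0.252, 0.968, -0.001], [0.968, 0.252, -0.002], [-0.001, -0.002, -1.0]]
force: [0.2, 0.7, -2.4]
opening: 0.412
grasp_force: 30.0
```

Emit:
apply_moves(
  plan="0 0 0.03 0 0 0; 0 0 0 0 0 0; 0 0 0 0 0 0",
)

```text
time_s: 9.52
position: [0.6293, -0.3056, 0.0342]
tcp_rot: [[-0.252, 0.968, -0.002], [0.968, 0.252, -0.001], [-0.001, -0.002, -1.0]]
force: [0.8, 0.2, -2.4]
opening: 0.417
grasp_force: 30.0
```

Emit:
apply_moves(
  plan="0 0 0.03 0 0 0; 0 0 0 0 0 0; 0 0 0 0 0 0",
)

```text
time_s: 9.77
position: [0.6292, -0.3056, 0.0325]
tcp_rot: [[-0.252, 0.968, -0.002], [0.968, 0.252, -0.001], [-0.001, -0.002, -1.0]]
force: [0.3, 0.2, -2.9]
opening: 0.409
grasp_force: 30.0
```

Emit:
apply_moves(
  plan="0 0 0.03 0 0 0; 0 0 0 0 0 0; 0 0 0 0 0 0",
)

```text
time_s: 10.02
position: [0.6292, -0.3056, 0.031]
tcp_rot: [[-0.252, 0.968, -0.002], [0.968, 0.252, -0.001], [-0.001, -0.002, -1.0]]
force: [0.3, -0.5, -2.4]
opening: 0.413
grasp_force: 30.0
```

Emit:
apply_moves(
  plan="0 0 0.03 0 0 0; 0 0 0 0 0 0; 0 0 0 0 0 0",
)

```text
time_s: 10.27
position: [0.6293, -0.3055, 0.0295]
tcp_rot: [[-0.252, 0.968, -0.002], [0.968, 0.252, -0.001], [-0.001, -0.002, -1.0]]
force: [0.1, -0.1, -3.0]
opening: 0.413
grasp_force: 30.0
```

Emit:
apply_moves(
  plan="0 0 0.03 0 0 0; 0 0 0 0 0 0; 0 0 0 0 0 0",
)

```text
time_s: 10.52
position: [0.6295, -0.3058, 0.0291]
tcp_rot: [[-0.252, 0.968, -0.001], [0.968, 0.252, -0.002], [-0.001, -0.002, -1.0]]
force: [-1.0, 0.5, 4.8]
opening: 0.41
grasp_force: 30.0
```

Emit:
apply_moves(
  plan="0 0 0 0 0 0; 0 0 0 0 0 0; 0 0 0 0 0 0; 0 0 0 0 0 0; 0 0 0 0 0 0; 0 0 0 0 0 0; 0 0 0 0 0 0; 0 0 0 0 0 0",
  gripper=1,
)

```text
time_s: 11.18
position: [0.6293, -0.3056, 0.0281]
tcp_rot: [[-0.252, 0.968, -0.002], [0.968, 0.252, -0.001], [-0.001, -0.002, -1.0]]
force: [-0.2, 0.3, 0.2]
opening: 0.929
grasp_force: 0.0
```

Emit:
apply_moves(
  plan="0 0 -0.3 0 0 0; 0 0 -0.5 0 0 0; 0 0 -0.7 0 0 0; 0 0 -0.7 0 0 0; 0 0 -0.5 0 0 0; 0 0 -0.3 0 0 0; 0 0 0 0 0 0; 0 0 0 0 0 0",
)

```text
time_s: 11.85
position: [0.6301, -0.3057, 0.1801]
tcp_rot: [[-0.252, 0.968, 0.001], [0.968, 0.252, -0.003], [-0.003, -0.0, -1.0]]
force: [0.1, 0.4, -0.9]
opening: 1.002
grasp_force: 0.0
```

```bash
python3 -c "
from h import *
at(upright,QBL,(0,0,26))
S,o=upright(QTR);I=capture('top');cv2.imwrite('pics/d.png',cv2.resize(I[130:260,370:530,::-1],None,fx=5,fy=4.6))"
```

```text
t 11.85 pos [ 0.6301 -0.3057  0.1801] turn [0.0001 0.0005 0.0411] rows>= 3.0 shift [ 0.963 -3.514  3.082] rows>= 6.0
```

View pics/d.png

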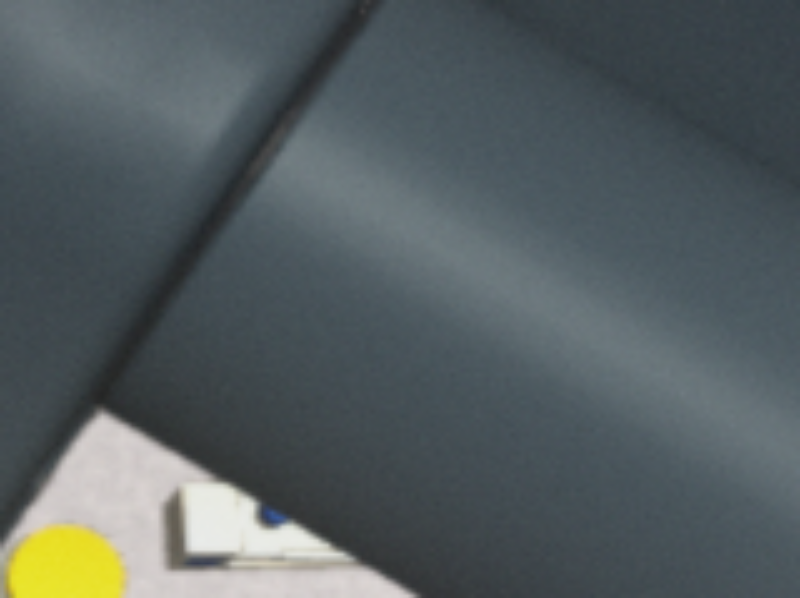

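Emit:
apply_moves(
  plan="0 0 0 0 0 0.0137; 0 0 0 0 0 0.0137; 0 0 0 0 0 0.0137; 0.16 -0.586 0 0 0 0; 0.16 -0.586 0 0 0 0; 0.16 -0.586 0 0 0 0; 0.16 -0.586 0 0 0 0; 0.16 -0.586 0 0 0 0; 0.16 -0.586 0 0 0 0; 0 0 0 0 0 0",
)

```text
time_s: 12.73
position: [0.4462, -0.2518, 0.1758]
tcp_rot: [[0.004, 1.0, -0.013], [1.0, -0.004, 0.008], [0.008, -0.013, -1.0]]
force: [-0.7, 0.7, 0.3]
opening: 0.998
grasp_force: 0.0
```

Emit:
apply_moves(
  plan="0 0 0.4 0 0 0; 0 0 0.5 0 0 0; 0 0 0.3 0 0 0; 0 0 0 0 0 0; 0 0 0 0 0 0; 0 0 0 0 0 0",
)

```text
time_s: 13.23
position: [0.454, -0.257, 0.1182]
tcp_rot: [[0.003, 1.0, -0.002], [1.0, -0.003, -0.001], [-0.001, -0.002, -1.0]]
force: [-0.1, -0.1, 0.7]
opening: 1.0
grasp_force: 0.0
```

```bash
python3 -c "
from h import *
at(upright,QBL,(0,0,26))"
```

```text
t 13.23 pos [ 0.454  -0.257   0.1182] turn [-0.0003  0.0002 -0.    ] rows>= 1.0 shift [0.    0.009 1.845] rows>= 3.0
```

Emit:
apply_moves(
  plan="0 0 0.4 0 0 0; 0 0 0.5 0 0 0; 0 0 0.5 0 0 0; 0 0 0.3 0 0 0; 0 0 0.1 0 0 0; 0 0 0 0 0 0; 0 0 0 0 0 0; 0 0 0 0 0 0",
)

```text
time_s: 13.9
position: [0.4546, -0.2578, 0.0297]
tcp_rot: [[0.003, 1.0, 0.0], [1.0, -0.003, -0.003], [-0.003, 0.0, -1.0]]
force: [0.9, 1.1, -0.4]
opening: 0.999
grasp_force: 0.0
```

```bash
python3 -c "
from h import *
at(upright,QBL,(0,0,26))"
```

```text
t 13.9 pos [ 0.4546 -0.2578  0.0297] turn [0.0001 0.0005 0.    ] rows>= 1.0 shift [ 0.017 -0.003  0.074] rows>= 1.0
```

Emit:
apply_moves(
  plan="0 0 0 0 0 0; 0 0 0 0 0 0; 0 0 0 0 0 0; 0 0 0 0 0 0; 0 0 0 0 0 0; 0 0 0 0 0 0; 0 0 0 0 0 0; 0 0 0 0 0 0; 0 0 0 0 0 0; 0 0 0 0 0 0",
  gripper=-1,
)

```text
time_s: 14.73
position: [0.4545, -0.2576, 0.0285]
tcp_rot: [[0.004, 1.0, -0.0], [1.0, -0.004, -0.002], [-0.002, -0.0, -1.0]]
force: [2.1, -0.6, -0.9]
opening: 0.409
grasp_force: 30.0
```

Emit:
apply_moves(
  plan="0 0 0 0 0 0; 0 0 0 0 0 0; 0 0 0 0 0 0; 0 0 0 0 0 0",
)

```text
time_s: 15.07
position: [0.4541, -0.2575, 0.0285]
tcp_rot: [[0.003, 1.0, -0.001], [1.0, -0.003, -0.002], [-0.002, -0.001, -1.0]]
force: [2.3, -0.3, -0.6]
opening: 0.413
grasp_force: 30.0
```

```bash
python3 -c "
from h import *
at(upright,QBL,(0,0,26)); print(bot.read_state()['opening']*87)"
```

```text
t 15.07 pos [ 0.4541 -0.2575  0.0285] turn [-0.0002  0.0004 -0.    ] rows>= 1.0 shift [0.01  0.009 0.05 ] rows>= 1.0
35.95756982095088
```

Emit:
apply_moves(
  plan="0 0 -0.3 0 0 0; 0 0 -0.6 0 0 0; 0 0 -0.7 0 0 0; 0 0 -0.7 0 0 0; 0 0 -0.7 0 0 0; 0 0 -0.7 0 0 0; 0 0 -0.7 0 0 0; 0 0 -0.6 0 0 0; 0 0 -0.3 0 0 0; 0 0 0 0 0 0",
)

```text
time_s: 15.9
position: [0.4545, -0.2573, 0.2963]
tcp_rot: [[0.003, 1.0, 0.001], [1.0, -0.003, -0.005], [-0.005, 0.001, -1.0]]
force: [-1.0, -0.1, -3.9]
opening: 0.41
grasp_force: 30.0
```

```bash
python3 -c "
from h import *
at(seat,QPL,(-1,0,200)); at(seat,QRED,(0,0,200))"
```

```text
t 15.9 pos [ 0.4545 -0.2573  0.2963] turn [-0.0776  0.0043 -0.0139] rows>= 5.0 shift [6.744 0.622 1.07 ] rows>= 9.0
t 15.9 pos [ 0.4545 -0.2573  0.2963] turn [-0.0776  0.0043 -0.014 ] rows>= 5.0 shift [6.716 0.661 1.08 ] rows>= 9.0
```

Emit:
apply_moves(
  plan="0 0 0 -0.013 0.0007 -0.0023; 0 0 0 -0.013 0.0007 -0.0023; 0 0 0 -0.013 0.0007 -0.0023; 0 0 0 -0.013 0.0007 -0.0023; 0 0 0 -0.013 0.0007 -0.0023; 0 0 0 -0.013 0.0007 -0.0023; 0.3 0.03 0 0 0 0; 0.6 0.06 0 0 0 0; 0.7 0.07 0 0 0 0; 0.7 0.07 0 0 0 0",
)

```text
time_s: 16.73
position: [0.4521, -0.1388, 0.2966]
tcp_rot: [[-0.085, 0.883, 0.462], [0.996, 0.071, 0.047], [0.009, 0.464, -0.886]]
force: [-0.1, 0.9, -3.8]
opening: 0.41
grasp_force: 30.0
```

Emit:
apply_moves(
  plan="0.7 0.07 0 0 0 0; 0.7 0.07 0 0 0 0; 0.7 0.07 0 0 0 0; 0.7 0.07 0 0 0 0; 0.7 0.07 0 0 0 0; 0.6 0.06 0 0 0 0; 0.3 0.03 0 0 0 0; 0 0 0 0 0 0; 0 0 0 0 0 0; 0 0 0 0 0 0",
)

```text
time_s: 17.57
position: [0.4533, 0.0797, 0.3087]
tcp_rot: [[-0.087, 0.882, 0.464], [0.996, 0.075, 0.044], [0.004, 0.466, -0.885]]
force: [0.2, 0.4, -3.5]
opening: 0.411
grasp_force: 30.0
```

```bash
python3 -c "
from h import *
at(seat,QPL,(0,0,29)); at(seat,QRED,(0,0,29))"
```

```text
t 17.57 pos [0.4533 0.0797 0.3087] turn [-0.0006 -0.0005 -0.0003] rows>= 1.0 shift [0.027 0.025 4.443] rows>= 6.0
t 17.57 pos [0.4533 0.0797 0.3087] turn [-0.0006 -0.0004 -0.0004] rows>= 1.0 shift [0.    0.041 4.452] rows>= 6.0
```

Emit:
apply_moves(
  plan="0.02 0.07 0.3 -0.0006 -0.0005 -0.0004; 0 0 0.5 0 0 0; 0 0 0.6 0 0 0; 0 0 0.6 0 0 0; 0 0 0.6 0 0 0; 0 0 0.6 0 0 0; 0 0 0.4 0 0 0; 0 0 0.2 0 0 0; 0 0 0 0 0 0; 0 0 0 0 0 0",
)

```text
time_s: 18.4
position: [0.547, 0.0872, 0.1433]
tcp_rot: [[-0.085, 0.879, 0.469], [0.996, 0.075, 0.04], [-0.0, 0.471, -0.882]]
force: [-0.5, 1.0, -2.6]
opening: 0.41
grasp_force: 30.0
```

```bash
python3 -c "
from h import *
at(seat,QPL,(0,0,29)); at(seat,QRED,(0,0,29))
I=capture('top');J=capture('side')
A=cv2.resize(I[150:240,230:340,::-1],None,fx=3.6,fy=5);B=cv2.resize(J[210:340,190:290,::-1],None,fx=4,fy=450/130)
cv2.imwrite('pics/e.png',np.hstack([A,B]))"
```

```text
t 18.4 pos [0.547  0.0872 0.1433] turn [ 0.0002  0.0002 -0.0004] rows>= 1.0 shift [ 0.042 -0.081  0.639] rows>= 1.0
t 18.4 pos [0.547  0.0872 0.1433] turn [ 0.0002  0.0003 -0.0004] rows>= 1.0 shift [ 0.015 -0.065  0.648] rows>= 1.0
```

View pics/e.png

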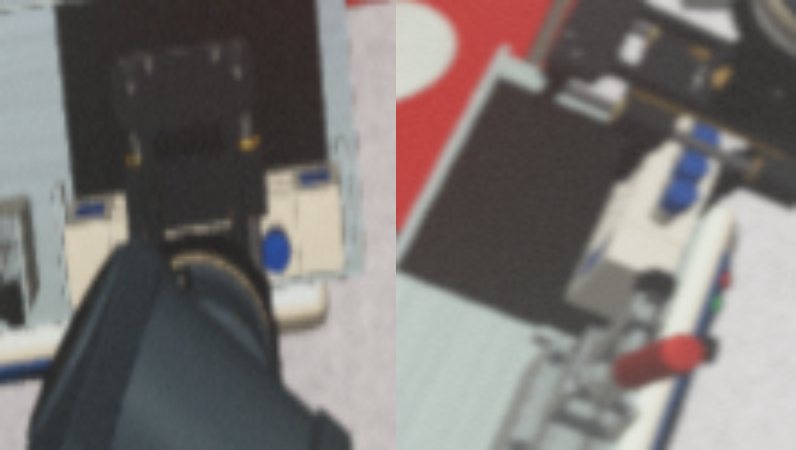

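```bash
python3 -c "
from h import *
for q in(QRED,QPL):
    S,o=seat(q)
    P=lambda *p:((proj('top',o+S@(np.array(p)/1000))[0]-[230,150])*[3.6,5]).round(1)
    for x in (18,-18): print([P(x,y,90.5) for y in(80,-80)])
    print('stops',[P(-5,y,14) for y in(85,-85)])"
```

```text
[array([ 61.2, 231.3]), array([338.5, 188.2])]
[array([ 70.2, 315.4]), array([344.8, 272.8])]
stops [array([ 71.6, 247. ]), array([344.1, 204.8])]
[array([ 59.1, 233.7]), array([336.4, 190.8])]
[array([ 68.1, 317.7]), array([342.7, 275.3])]
stops [array([ 69.7, 249.2]), array([342.2, 207.1])]
```

Emit:
apply_moves(
  plan="0 -0.02 0.15 0 0 0; 0 0 0.15 0 0 0; 0 0 0.1 0 0 0; 0 0 0.05 0 0 0; 0 0 0 0 0 0; 0 0 0 0 0 0; 0 0 0 0 0 0",
)

```text
time_s: 19.08
position: [0.5569, 0.0892, 0.1251]
tcp_rot: [[-0.087, 0.877, 0.472], [0.996, 0.077, 0.04], [-0.001, 0.474, -0.881]]
force: [-0.7, -0.2, -3.6]
opening: 0.412
grasp_force: 30.0
```

```bash
python3 -c "
from h import *
at(seat,QRED,(0,0,28.5));s=bot.read_state();print(s['force'],s['moment'])"
```

```text
t 19.08 pos [0.5569 0.0892 0.1251] turn [ 0.0008  0.0002 -0.    ] rows>= 1.0 shift [-0.007 -0.072  0.241] rows>= 1.0
[-0.67182246 -0.22669523 -3.57784416] [-0.15708249  0.63369313  0.03006244]
```

Emit:
apply_moves(
  plan="0 -0.03 0.1 0.0006 0 0; 0 0 0.06 0 0 0; 0 0 0 0 0 0; 0 0 0 0 0 0",
)

```text
time_s: 19.42
position: [0.5593, 0.0896, 0.1167]
tcp_rot: [[-0.087, 0.879, 0.468], [0.996, 0.077, 0.04], [-0.001, 0.47, -0.883]]
force: [-0.3, 0.3, -3.1]
opening: 0.412
grasp_force: 30.0
```

Emit:
apply_moves(
  plan="0 0 0.03 0 0 0; 0 0 0 0 0 0; 0 0 0 0 0 0",
)

```text
time_s: 19.67
position: [0.56, 0.0896, 0.1152]
tcp_rot: [[-0.087, 0.879, 0.468], [0.996, 0.077, 0.04], [-0.001, 0.47, -0.883]]
force: [-0.1, -0.2, -3.0]
opening: 0.413
grasp_force: 30.0
```

```bash
python3 -c "
from h import *
at(seat,QRED,(0,0,28.5));s=bot.read_state();print(s['force'],s['moment'])"
```

```text
t 19.67 pos [0.56   0.0896 0.1152] turn [ 0.      0.0002 -0.0001] rows>= 1.0 shift [-0.01  -0.033  0.037] rows>= 1.0
[-0.11188189 -0.22423476 -2.9886338 ] [-0.1358776   0.62106238  0.02121089]
```

Emit:
apply_moves(
  plan="0 0 0.02 0 0 0; 0 0 0 0 0 0; 0 0 0 0 0 0",
)

```text
time_s: 19.92
position: [0.5605, 0.0897, 0.1141]
tcp_rot: [[-0.087, 0.88, 0.468], [0.996, 0.077, 0.04], [-0.001, 0.469, -0.883]]
force: [-0.5, 0.1, -2.5]
opening: 0.411
grasp_force: 30.0
```

Emit:
apply_moves(
  plan="0 0 0.02 0 0 0; 0 0 0 0 0 0; 0 0 0 0 0 0",
)

```text
time_s: 20.17
position: [0.5608, 0.0897, 0.1135]
tcp_rot: [[-0.087, 0.879, 0.468], [0.996, 0.077, 0.04], [-0.001, 0.47, -0.883]]
force: [-1.9, 0.3, 0.3]
opening: 0.413
grasp_force: 29.9
```

Emit:
apply_moves(
  plan="0 0 0.02 0 0 0; 0 0 0 0 0 0; 0 0 0 0 0 0",
)

```text
time_s: 20.42
position: [0.561, 0.0897, 0.1134]
tcp_rot: [[-0.087, 0.879, 0.469], [0.996, 0.077, 0.04], [-0.001, 0.471, -0.882]]
force: [-5.9, -1.1, 8.9]
opening: 0.407
grasp_force: 30.0
```

Emit:
apply_moves(
  plan="0 -0.02 -0.015 0 0 0; 0 -0.02 0 0 0 0; 0 0 0 0 0 0; 0 0 0 0 0 0",
)

```text
time_s: 20.75
position: [0.56, 0.0896, 0.1129]
tcp_rot: [[-0.087, 0.879, 0.469], [0.996, 0.077, 0.04], [-0.001, 0.471, -0.882]]
force: [-3.0, 0.6, 5.4]
opening: 0.411
grasp_force: 30.0
```

```bash
cat > f.py <<'E'
from h import *
at(seat,QRED,(0,0,28.5));s=bot.read_state();print('force in seat axes',(seat(QRED)[0].T@s['force']).round(2))
E
python3 f.py
```

```text
t 20.75 pos [0.56   0.0896 0.1129] turn [ 0.0003  0.0002 -0.    ] rows>= 1.0 shift [-0.009 -0.012 -0.002] rows>= 1.0
force in seat axes [-0.07  0.87  6.18]
```

Emit:
apply_moves(
  plan="0 -0.02 0 0 0 0; 0 -0.02 0 0 0 0; 0 0 0 0 0 0; 0 0 0 0 0 0",
)

```text
time_s: 21.08
position: [0.5598, 0.0895, 0.1129]
tcp_rot: [[-0.087, 0.877, 0.472], [0.996, 0.077, 0.04], [-0.001, 0.474, -0.881]]
force: [-0.1, 2.2, 7.4]
opening: 0.409
grasp_force: 30.0
```

```bash
python3 f.py
```

```text
t 21.08 pos [0.5598 0.0895 0.1129] turn [ 0.0008  0.0002 -0.    ] rows>= 1.0 shift [-0.008 -0.008 -0.001] rows>= 1.0
force in seat axes [3.61 2.23 6.5 ]
```

Emit:
apply_moves(
  plan="0 0.02 0 0 0 0; 0 0 0 0 0 0; 0 0 0 0 0 0; 0 0 0 0 0 0; 0 0 0 0 0 0; 0 0 0 0 0 0; 0 0 0 0 0 0; 0 0 0 0 0 0; 0 0 0 0 0 0; 0 0 0 0 0 0",
  gripper=1,
)

```text
time_s: 21.92
position: [0.5584, 0.0895, 0.1116]
tcp_rot: [[-0.087, 0.88, 0.468], [0.996, 0.077, 0.04], [-0.001, 0.469, -0.883]]
force: [-0.1, 0.0, 0.2]
opening: 0.986
grasp_force: 0.0
```

Emit:
apply_moves(
  plan="0 0 -0.4 0 0 0; 0 0 -0.6 0 0 0; 0 0 -0.7 0 0 0; 0 0 -0.7 0 0 0; 0 0 -0.7 0 0 0; 0 0 -0.6 0 0 0; 0 0 -0.4 0 0 0; 0 0 0 0 0 0; 0 0 0 0 0 0",
)

```text
time_s: 22.67
position: [0.469, 0.0822, 0.2828]
tcp_rot: [[-0.089, 0.877, 0.472], [0.996, 0.078, 0.043], [0.001, 0.474, -0.881]]
force: [-0.1, 0.3, -0.3]
opening: 1.001
grasp_force: 0.0
```

```bash
python3 -c "
from h import *
for q in (QRED,QPL): at(seat,q,(0,166.5-8,250)); at(seat,q,(0,166.5-8,194))
I=capture('top');J=capture('side')
A=cv2.resize(I[140:240,240:340,::-1],None,fx=4,fy=5.5);B=cv2.resize(J[140:340,190:330,::-1],None,fx=2.85,fy=2.75)
cv2.imwrite('pics/f.png',np.hstack([A,B]))"
```

```text
t 22.67 pos [0.469  0.0822 0.2828] turn [ 0.0008 -0.0003  0.    ] rows>= 1.0 shift [ 3.149  0.004 -0.574] rows>= 4.0
t 22.67 pos [0.469  0.0822 0.2828] turn [ 0.0008 -0.0003  0.    ] rows>= 1.0 shift [3.149 0.004 0.546] rows>= 4.0
t 22.67 pos [0.469  0.0822 0.2828] turn [ 0.0008 -0.0003  0.0001] rows>= 1.0 shift [ 3.176 -0.012 -0.583] rows>= 4.0
t 22.67 pos [0.469  0.0822 0.2828] turn [ 0.0008 -0.0003  0.0001] rows>= 1.0 shift [ 3.176 -0.012  0.537] rows>= 4.0
```

View pics/f.png

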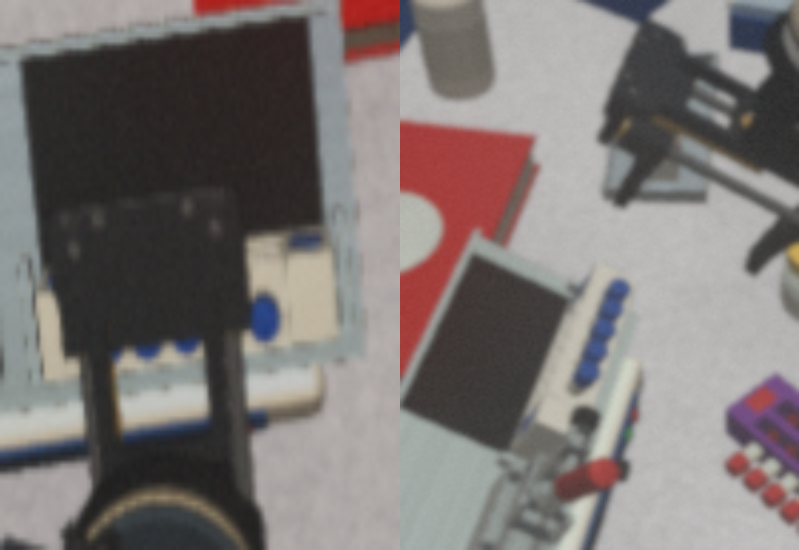

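Emit:
apply_moves(
  plan="0 0 -0.3 0 0 0; 0 0 -0.3 0.0008 0 0; 0.4 0 0 0 0 0; 0.6 0 0 0 0 0; 0.6 0 0 0 0 0; 0.6 0 0 0 0 0; 0.6 0 0 0 0 0; 0.3 0 0 0 0 0; 0 0 0 0 0 0; 0 0 0 0 0 0",
  gripper=-1,
)

```text
time_s: 23.6
position: [0.4405, 0.236, 0.3063]
tcp_rot: [[-0.092, 0.883, 0.461], [0.996, 0.081, 0.043], [0.001, 0.463, -0.886]]
force: [-0.6, -0.1, 0.1]
opening: 0.323
grasp_force: 0.0
```

```bash
python3 -c "
from h import *
at(seat,QRED,(0,158.5,194)); at(seat,QPL,(0,158.5,194));print(bot.read_state()['opening'])"
```

```text
t 23.6 pos [0.4405 0.236  0.3063] turn [-0.0012 -0.0004  0.0004] rows>= 1.0 shift [0.034 0.046 1.1  ] rows>= 2.0
t 23.6 pos [0.4405 0.236  0.3063] turn [-0.0012 -0.0004  0.0005] rows>= 1.0 shift [0.061 0.032 1.092] rows>= 2.0
0.32279314756746047
```

Emit:
apply_moves(
  plan="0.04 0.03 0 -0.0008 0 0.0004; 0 0 0 0 0 0; 0 0 0 0 0 0; 0 0 0.3 0 0 0; 0 0 0.4 0 0 0; 0 0 0.3 0 0 0; 0 0 0.1 0 0 0; 0 0 0 0 0 0; 0 0 0 0 0 0; 0 0 0 0 0 0",
)

```text
time_s: 24.43
position: [0.4682, 0.2396, 0.2615]
tcp_rot: [[-0.086, 0.878, 0.47], [0.996, 0.074, 0.044], [0.004, 0.472, -0.882]]
force: [-0.3, 0.5, 0.2]
opening: 0.002
grasp_force: 0.0
```

```bash
python3 -c "
from h import *
at(seat,QRED,(0,158.5,194)); at(seat,QPL,(0,158.5,194));s=bot.read_state();print(s['opening'],s['force'])"
```

```text
t 24.43 pos [0.4682 0.2396 0.2615] turn [ 0.0005 -0.0004 -0.0005] rows>= 1.0 shift [ 0.011 -0.025  0.047] rows>= 1.0
t 24.43 pos [0.4682 0.2396 0.2615] turn [ 0.0005 -0.0004 -0.0004] rows>= 1.0 shift [ 0.038 -0.039  0.039] rows>= 1.0
0.0019445933931032842 [-0.29162404  0.47328378  0.21894753]
```

Emit:
apply_moves(
  plan="0.1 -0.03 0.02 0 0 0; 0.08 0 0 0 0 0; 0.16 0 0.02 0 0 0; 0.15 0 0.02 0 0 0; 0.13 0 0.04 0 0 0; 0.13 0 0.04 0 0 0; 0.1 0 0.05 0 0 0; 0.1 0 0.05 0 0 0; 0 0 0 0 0 0; 0 0 0 0 0 0",
)

```text
time_s: 25.27
position: [0.4682, 0.288, 0.2493]
tcp_rot: [[-0.087, 0.879, 0.469], [0.996, 0.076, 0.044], [0.003, 0.471, -0.882]]
force: [-0.3, -0.7, -0.4]
opening: 0.002
grasp_force: 0.1
```

```bash
python3 -c "
from h import *
at(seat,QRED,(0,204.4,183.4));s=bot.read_state();print(seat(QRED)[0].T@s['force'])"
```

```text
t 25.27 pos [0.4682 0.288  0.2493] turn [ 0.0003 -0.0005 -0.0003] rows>= 1.0 shift [-0.036  0.013  0.003] rows>= 1.0
[-0.49831362 -0.67455037 -0.21878209]
```

Emit:
apply_moves(
  plan="0.05 0 0.05 0 0 0; 0.07 0 0.05 0 0 0; 0.05 0.01 0.07 0 0 0; 0.05 0 0.08 0 0 0; 0.03 0 0.08 0 0 0; 0.03 0 0.09 0 0 0; 0.02 0 0.1 0 0 0; 0.02 0 0.1 0 0 0; 0.01 0 0.1 0 0 0; 0 0 0 0 0 0",
)

```text
time_s: 26.1
position: [0.4846, 0.3058, 0.2169]
tcp_rot: [[-0.087, 0.879, 0.468], [0.996, 0.075, 0.044], [0.003, 0.47, -0.882]]
force: [-0.8, 0.3, -0.6]
opening: 0.002
grasp_force: 0.0
```

```bash
python3 -c "
from h import *
at(seat,QRED,(0,221.3,146.9));s=bot.read_state();print(seat(QRED)[0].T@s['force'])
S,o=seat(QRED)
print([proj('side',o+S@(np.array(p)/1000))[0].round(1) for p in((0,185,191),(0,234,138))])
J=capture('side')
cv2.imwrite('pics/g.png',cv2.resize(J[230:380,180:330,::-1],None,fx=4,fy=4))"
```

```text
t 26.1 pos [0.4846 0.3058 0.2169] turn [ 0.0002 -0.0004 -0.0004] rows>= 1.0 shift [-0.022  0.003 -0.006] rows>= 1.0
[-0.96983485  0.34221305 -0.15631695]
[array([257.2, 312.2]), array([236.9, 349.7])]
```

View pics/g.png

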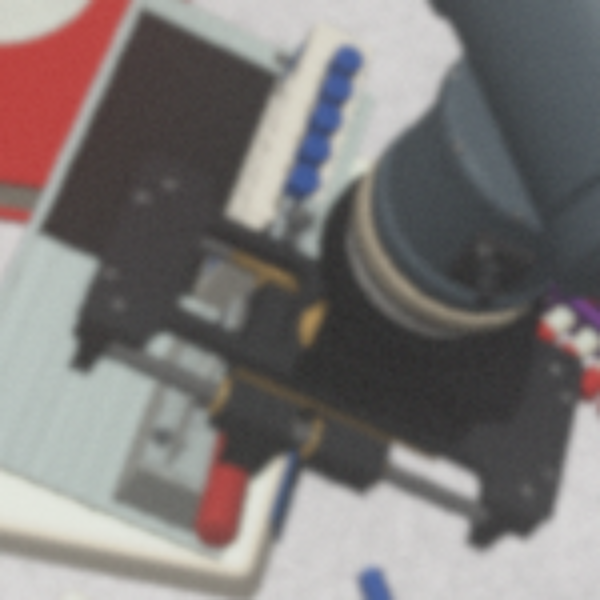

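Emit:
apply_moves(
  plan="0.01 0 0.13 0 0 0; 0.02 0 0.13 0 0 0; 0.02 0 0.12 0 0 0; 0.02 0 0.12 0 0 0; 0.01 0 0.12 0 0 0; 0.01 0 0.07 0 0 0; 0.01 0 0.07 0 0 0; 0.01 0 0.07 0 0 0; 0 0 0 0 0 0; 0 0 0 0 0 0",
)

```text
time_s: 26.98
position: [0.503, 0.3127, 0.1811]
tcp_rot: [[-0.087, 0.879, 0.468], [0.996, 0.075, 0.043], [0.003, 0.47, -0.882]]
force: [-0.4, 1.1, 0.1]
opening: 0.005
grasp_force: 0.0
```

```bash
cat > g.py <<'E'
from h import *
at(seat,QRED,(0,228.5,105.5));s=bot.read_state();print(seat(QRED)[0].T@s['force'])
E
python3 g.py
```

```text
t 26.98 pos [0.503  0.3127 0.1811] turn [ 0.0002 -0.0003 -0.0004] rows>= 1.0 shift [0.016 0.004 0.011] rows>= 1.0
[-0.17879326  1.17146605  0.22740343]
```

Emit:
apply_moves(
  plan="0 0 0.03 0 0 0; 0 0 0.02 0 0 0; 0 0 0 0 0 0; 0 0 0 0 0 0",
)

```text
time_s: 27.32
position: [0.5042, 0.313, 0.1794]
tcp_rot: [[-0.087, 0.879, 0.469], [0.996, 0.075, 0.044], [0.003, 0.471, -0.882]]
force: [-1.0, -0.6, -0.4]
opening: 0.005
grasp_force: 0.0
```

```bash
python3 g.py
```

```text
t 27.32 pos [0.5042 0.313  0.1794] turn [ 0.0003 -0.0004 -0.0004] rows>= 1.0 shift [ 0.012 -0.001 -0.031] rows>= 1.0
[-1.12273423 -0.52011331  0.19263533]
```

Emit:
apply_moves(
  plan="0 0 0.03 0 0 0; 0 0 0.02 0 0 0; 0 0 0 0 0 0; 0 0 0 0 0 0",
)

```text
time_s: 27.65
position: [0.5054, 0.3134, 0.1774]
tcp_rot: [[-0.087, 0.879, 0.469], [0.996, 0.075, 0.044], [0.004, 0.472, -0.882]]
force: [-3.6, 1.0, 3.4]
opening: 0.002
grasp_force: 2.3
```

```bash
python3 g.py
```

```text
t 27.65 pos [0.5054 0.3134 0.1774] turn [ 0.0004 -0.0005 -0.0004] rows>= 1.0 shift [ 0.007 -0.004 -0.076] rows>= 1.0
[-1.47129656  1.2721088   4.68815607]
```

Emit:
apply_moves(
  plan="0 0 0.03 0 0 0; 0 0 0.02 0 0 0; 0 0 0 0 0 0; 0 0 0 0 0 0",
)

```text
time_s: 27.98
position: [0.5064, 0.3138, 0.1755]
tcp_rot: [[-0.087, 0.878, 0.47], [0.996, 0.075, 0.045], [0.004, 0.472, -0.882]]
force: [-5.9, 0.9, 7.5]
opening: 0.008
grasp_force: 4.5
```

```bash
python3 g.py
```

```text
t 27.98 pos [0.5064 0.3138 0.1755] turn [ 0.0005 -0.0006 -0.0004] rows>= 1.0 shift [ 0.    -0.004 -0.12 ] rows>= 1.0
[-1.60827857  1.39454891  9.32336126]
```

Emit:
apply_moves(
  plan="0 0 0.03 0 0 0; 0 0 0.03 0 0 0; 0 0 0 0 0 0; 0 0 0 0 0 0",
)

```text
time_s: 28.32
position: [0.5076, 0.3144, 0.1732]
tcp_rot: [[-0.088, 0.878, 0.47], [0.996, 0.075, 0.046], [0.005, 0.473, -0.881]]
force: [-7.9, 3.5, 9.4]
opening: 0.009
grasp_force: 6.1
```

```bash
python3 g.py
```

```text
t 28.32 pos [0.5076 0.3144 0.1732] turn [ 0.0006 -0.0007 -0.0004] rows>= 1.0 shift [-0.009 -0.005 -0.172] rows>= 1.0
[-2.2694655   4.20796742 11.86691757]
```

Emit:
apply_moves(
  plan="0 0 -0.3 0 0 0; 0 0 -0.6 0 0 0; 0 0 -0.7 0 0 0; 0 0 -0.7 0 0 0; 0 0 -0.7 0 0 0; 0 -0.6 -0.4 0 0 0; 0 -0.7 0 0 0 0; 0 -0.6 0 0 0 0; 0 -0.3 0 0 0 0; 0 0 0 0 0 0",
)

```text
time_s: 29.15
position: [0.3274, 0.2956, 0.268]
tcp_rot: [[-0.088, 0.881, 0.464], [0.996, 0.079, 0.04], [-0.001, 0.466, -0.885]]
force: [-0.6, -0.8, -0.1]
opening: 0.002
grasp_force: 0.0
```

```bash
python3 -c "
from h import *
S,o=seat(QRED)
for d,s in(((237,107),5),((238,96),0)):
  g=np.array(d); u=np.array([np.cos(np.radians(s)),np.sin(np.radians(s))])
  for n,x0,y0,kx,ky in(('top',165,150,4,4),('side',190,140,400/150,400/260)):
    print(n,[((proj(n,o+S@np.r_[0,p]/1)[0]-[x0,y0])*[kx,ky]).round(1) for p in((g+28*u)/1000,(g-54*u)/1000)])
I=capture('top');J=capture('side')
A=cv2.resize(I[150:250,165:265,::-1],None,fx=4,fy=4);B=cv2.resize(J[140:400,190:340,::-1],None,fx=400/150,fy=400/260)
C=cv2.resize(I[130:230,380:520,::-1],None,fx=800/140,fy=2)
cv2.imwrite('pics/i.png',np.vstack([np.hstack([A,B]),C]))"
```

```text
top [array([-25.6, 268.2]), array([132.5, 246.7])]
side [array([ 94.5, 356.9]), array([129.4, 295.1])]
top [array([-20.4, 262. ]), array([133.5, 244. ])]
side [array([ 87. , 361.7]), array([125.8, 297.7])]
```

View pics/i.png

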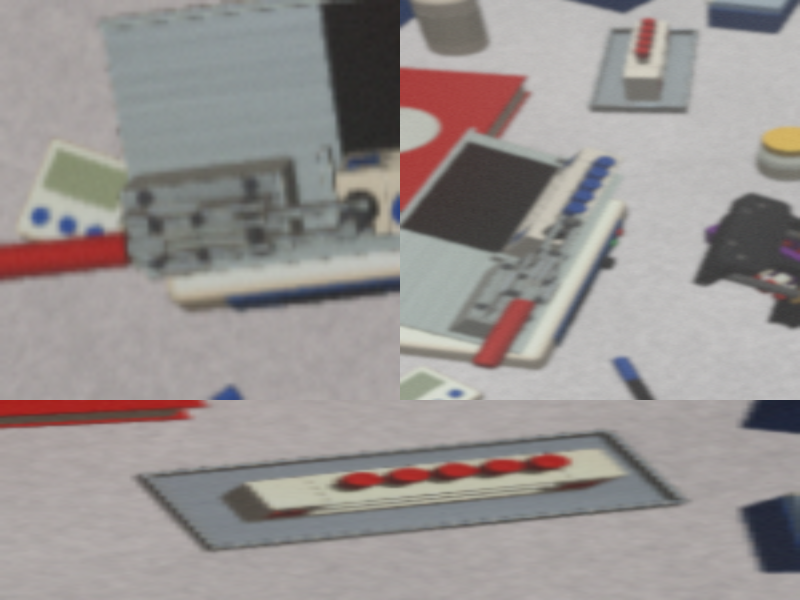

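```bash
python3 -c "
from h import *
S,o=seat(QRED)
I=capture('top').astype(int); r,g,b=I[...,0],I[...,1],I[...,2]
m=(r>90)&(g<60)&(b<60); m[:,:150]=0; m[:195]=0; m[240:]=0; m[:,240:]=0
v,u=np.nonzero(m); print('grip px',u.min(),u.max(),np.polyfit(u,v,1), 'mean',u.mean(),v.mean())
for d,s in(((236,125),14),((237,107),5),((238,96),0)):
  k=np.array([np.cos(np.radians(s)),np.sin(np.radians(s))]); e=[proj('top',o+S@np.r_[0,(np.array(d)+t*k)/1000])[0] for t in(28,-54)]
  print(s,e,'slope',(e[1]-e[0])[1]/(e[1]-e[0])[0],'mid',(e[0]+e[1])/2)
m=(b>100)&(r<70)&(g<90); m[:185]=0; m[212:]=0; m[:,:258]=0; m[:,318:]=0
n,L,st,c=cv2.connectedComponentsWithStats(m.astype(np.uint8)); print([(c[i].round(1),st[i,4]) for i in range(1,n) if st[i,4]>15])
J=cv2.imread('pics/top0.png')[:,:,::-1].astype(int);m=(J[...,0]>120)&(J[...,1]<60)&(J[...,2]<70);m[:190]=0; m[212:]=0; m[:,:258]=0; m[:,318:]=0
n,L,st,c=cv2.connectedComponentsWithStats(m.astype(np.uint8)); print([(c[i].round(1),st[i,4]) for i in range(1,n) if st[i,4]>15])
s=bot.read_state();print(s['time_s'],s['force'])
"
```

```text
grip px 159 196 [-1.07032337e-01  2.32830049e+02] mean 177.87360594795538 213.79182156133828
14 [array([156.30709397, 219.74279043]), array([196.98057937, 212.83584265])] slope -0.1698145048969793 mid [176.64383667 216.28931654]
5 [array([158.59308405, 217.05334478]), array([198.13323235, 211.67976838])] slope -0.1359017766024392 mid [178.3631582  214.36655658]
0 [array([159.89066432, 215.49466431]), array([198.37493654, 210.99479108])] slope -0.11692759065144911 mid [179.13280043 213.2447277 ]
[(array([305.2, 197.8]), np.int32(39)), (array([285.8, 199.8]), np.int32(39)), (array([295.6, 198.8]), np.int32(37)), (array([266.3, 201.9]), np.int32(39)), (array([276. , 200.8]), np.int32(39))]
[(array([305.8, 197.8]), np.int32(39)), (array([286.2, 199.9]), np.int32(36)), (array([296.1, 198.8]), np.int32(40)), (array([266.7, 202.2]), np.int32(36)), (array([276.4, 201.1]), np.int32(37))]
29.3 [-0.29424391  0.51990644  0.90928071]
```

```bash
python3 -c "
from rig import bot
print(bot.hand_in())"
```

```text
the job is handed in; nothing more can be done
None
```

I've handed the job in: the red rack stands in the far tray, the blue rack sits against the lower tabs, and the clamp handle is pushed down to closed, with the arm clear. The last pictures show the handle at the closed angle and the blue rack about 1 mm from where the red one sat. The pad force could not be measured, and the hand-in returned no verdict.

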